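# Dry-fit two cooler stacks on their mounting plates

## Robot

A 6-joint arm with a two-finger parallel gripper is mounted at the origin on a cart in front of the work surface, level with it; the furniture and walls round the work are solid. World frame = base frame: x ahead of the robot, y to its left, z up, the work surface at z = 0. Lengths are in mm, angles in rad, forces in N, time in s.
With the tool pointing down it reaches from about 350 to 875 mm from the base axis. Payload 4.2 kg.
Tool frame: the origin (TCP) lies at the very end of the fingers, on their centre line; the grasp point (between the pads) lies 19 mm behind it (pinch_z is the distance from the TCP to the grasp point, in mm); z points along the fingers, y is the line along which they close (so a half turn about z gives the same grasp; the last joint's range is limited). The gripper opens to 85 mm and grips with 20 to 120 N. Pads are 22 mm wide; open, the fingers measure 114 mm over their backs; the gripper's body (76 mm by 85 mm) begins 54 mm behind the grasp point. The pads swing forward as they close: fully open they stand 13 mm farther back than shut.
Start: joints at [1.6, 0.385, 0.008, 0, -1.194, -0.259], TCP at [142.333, 608.556, 231.312] pointing down, gripper open.
Joint ranges: [-3.14, 3.14], [-1.21, 2.06], [-1.07, 1.41], [-3.16, 2.05], [-2.99, -0.16], [-3.1, 3.1]. Speed limits (rad/s): [2.79, 2.79, 3.14, 3.14, 3.14, 3.14].

## Interface

Orientations are given as a unit quaternion [x, y, z, w].
In Python, from bench import * gives the robot as it stands.
- The arm moves only by the tool arm_command, never from a script. Its argument "steps" is one flat list of numbers, 4 for each row, row after row: the shift along the tool's x, y, z in m, then the turn about the tool's z in rad. In form: [tx, ty, tz, roll, tx, ty, tz, roll, ...]. A call has 1 to 20 rows; each row shifts and turns the commanded pose from where the row before left it, along the tool's axes as they then stand; what a row does not reach is not made up. A row lasts 1/8 s, in which the tool goes at most 62.5 mm and 10.7 degrees, less where a joint would pass 70% of its speed; a pose out of reach is approached as far as the arm can. A call with a gripper value outside its range is refused whole. "grip" is the finger opening in m, from 0 to 0.0854, set as the call begins (left out, the last holds). The fingers move at their own pace and stop on an object; the grip force is fixed at half the most. Time passes only in rows, so rows that do not move let the fingers close. It gives the time, the measured TCP pose, the force, the opening and the grip force at its end, in the units of the state.
- read_state(): the state, without advancing time (a new reading comes with each control period).
- get_image(name): name is "scene" or "top" or "wrist"; returns the picture (400x640x3 uint8, red, green, blue); there is no depth.
- get_calibration(name): a dict with "camera_matrix" (3x3 intrinsics, pixels), "cam_to_world" (4x4, takes a point from camera to world coordinates). Camera axes: x right, y down, z forward; pixel columns grow to the right and rows downward; lengths in mm; the calibration is good to about 2 mm. A picture is of the moment at which its call begins: read the wrist's pose just before it. get_calibration takes no time and is no camera call; for the wrist camera it gives the pose at the moment of the call.
- job_done(): hands the job in; it is judged then, once.
The state is a dict: "clock": time; "joints": joint angles; "joint_vel": joint speeds; "joint_efforts": joint torques, N m; "position": TCP position; "ee_rot": TCP orientation; "contact_force": force on the tool from outside, world axes, zero at the start; "wrist_torque": the same for the moment, N m; "gripper_width": finger opening in mm; "grasp_force": force on a finger pad.
Only numpy, scipy, OpenCV 4.12 (cv2) and the standard library are available. Lean on these libraries where they do the work, as an engineer would, in place of code of your own. Each camera call takes 0.05 s, during which the arm holds its last target. There are 200 camera calls.

## Task

Dry-fit the two coolers. On the large square mounting plate stack, from below, the flat copper spreader, then the taller finned heat sink, then the fan; on the small oblong plate put the white converter brick with the low finned heat sink on top of it. Everything lies flat, right way up, centred on its plate and square with the plate's sides; leave the tin and the screwdriver where they are.

Things in the scene. Friction and masses are not known exactly. Their poses are not given: they have to be found in the camera images.
- large_plate_seat (a point): Centre of the top face of the large mounting plate: a fixed square aluminium plate, 104 x 104 mm, 6 mm thick, lying on the desk, with a thin square grey pad (66 mm) in its middle and a low screw head (3 mm) in each corner. This point is 6 mm above the desk; x and y run along the plate's sides, z up.
- small_plate_seat (a point): Centre of the top face of the small mounting plate: a fixed oblong aluminium plate, 70 mm along its x by 104 mm along its y, 6 mm thick, lying on the desk, with a thin square grey pad (46 mm) in its middle and a low screw head (3 mm) in each corner. This point is 6 mm above the desk; x and y run along the plate's sides, z up.
- spreader_center (a point): Centre of the loose copper heat spreader, a flat plain square plate, 60 x 60 x 10 mm thick, lying flat, about 0.2 kg. Its z axis points up when it lies right way up and its x and y axes run along its sides.
- tall_sink_center (a point): Centre of the larger and taller of the two loose dark-metal heat sinks, 56 x 56 mm and 32 mm high, fins upward (nine, running along its x axis), flat below, about 0.14 kg. Grip it by any two opposite sides; the fan rests on its fin tips. Its z axis points up when it lies right way up and its x and y axes run along its sides.
- fan_center (a point): Centre of the loose black cooling fan, a square frame 60 x 60 mm, 20 mm thick, with an open round middle and blades, lying flat, about 0.08 kg; grip the outside of the frame. Its z axis points up when it lies right way up and its x and y axes run along its sides.
- white_brick_center (a point): Centre of the loose white converter brick, a plain white block, 40 mm along x by 42 mm along y, 26 mm high, with a flat top, about 0.08 kg. Its z axis points up when it lies right way up and its x and y axes run along its sides.
- low_sink_center (a point): Centre of the smaller and lower of the two loose dark-metal heat sinks, 38 x 38 mm and 14 mm high, fins upward (seven, running along its x axis), flat below, about 0.04 kg. Its z axis points up when it lies right way up and its x and y axes run along its sides.
- tin_center (a point): Centre of a loose round tin with a green lid, 56 mm across, 23 mm high: a bystander, to be left where it is.
- driver_center (a point): Middle (10 mm above the desk) of a loose black screwdriver, 105 mm long (along its y axis), 18 mm thick, lying between the two plates: a bystander, to be left where it is.
Mind the look-alikes: they are no part of the job. What is shaped like the part that bears large_plate_seat but red or turquoise is not meant.

How it is judged:
By the outcome, as a careful person would: the job done as asked, in the order asked, and still so for the second after the job is handed in, with the robot touching nothing.
It also fails if it takes over 118 s, if anything falls off the work surface, if the arm or the gripper's body presses on something with over 40 N, if the wrist force passes 120 N, or if a joint passes its speed limit or range.

## Working session

There is one attempt and no reset: what is moved stays moved. The work goes in short steps, Python scripts to look and compute and a tool call to move; the robot and the scene stay as the last step left them, time stands still between calls to the robot, and variables do not carry over. Pictures are saved under pics/ and viewed, at most 14 in all, crops included, and the job is handed in when it is done.

Besides the shell and the picture viewer there is one more tool, called after "Request:" as name(argument=value, ...) on one line, values as JSON. arm_command: Moves the arm, as the interface text tells. Its arguments: {"type":"object","properties":{"steps":{"type":"array","items":{"type":"number"}},"grip":{"type":"number"}},"required":["steps"]}

```bash
mkdir -p pics; ls
python3 - <<'E'
from bench import *
import cv2
s=read_state();print(s)
for n in("top","scene"):
    cv2.imwrite(f"pics/{n}0.png",get_image(n)[:,:,::-1])
    c=get_calibration(n);print(n,c)
E
```

```text
pics
{'clock': 0.0, 'joints': array([ 1.59961794e+00,  3.85541842e-01,  6.60061005e-03, -5.07861232e-04,
       -1.19397219e+00, -2.58581826e-01]), 'joint_vel': array([ 0.00111606,  0.0008548 , -0.00039571,  0.00078784, -0.00034263,
        0.00022851]), 'joint_efforts': array([-2.70071387e-04, -3.92284191e+01,  1.88407284e+01,  4.18643430e+00,
       -4.69420978e-03, -2.85169712e-06]), 'position': array([142.19724672, 608.00320864, 230.21927002]), 'ee_rot': array([ 9.93397207e-01, -1.14720590e-01, -8.19904778e-05,  1.08143595e-03]), 'contact_force': array([ 0.56303967, -0.13749517, -0.26870379]), 'wrist_torque': array([0.01275403, 0.00452066, 0.00111049]), 'grasp_force': 0.0, 'gripper_width': 85.23525045095474}
top {'camera_matrix': array([[491.15534297,   0.        , 317.42373539],
       [  0.        , 491.15534297, 190.39449387],
       [  0.        ,   0.        ,   1.        ]]), 'cam_to_world': array([[-2.68425103e-02, -9.96011647e-01,  8.50898257e-02,
         3.66183128e+02],
       [-9.99630901e-01,  2.71014809e-02,  1.88962520e-03,
         1.19918061e+02],
       [-4.18814900e-03, -8.50076968e-02, -9.96371492e-01,
         1.58882700e+03],
       [ 0.00000000e+00,  0.00000000e+00,  0.00000000e+00,
         1.00000000e+00]])}
scene {'camera_matrix': array([[390.59411127,   0.        , 323.50740169],
       [  0.        , 390.59411127, 191.90051382],
       [  0.        ,   0.        ,   1.        ]]), 'cam_to_world': array([[ 7.18567929e-01, -4.53357402e-01,  5.27377661e-01,
        -2.89923258e+02],
       [-6.95411880e-01, -4.59776276e-01,  5.52275378e-01,
        -7.04732484e+02],
       [-7.90239379e-03, -7.63592065e-01, -6.45650610e-01,
         1.01848415e+03],
       [ 0.00000000e+00,  0.00000000e+00,  0.00000000e+00,
         1.00000000e+00]])}
```

View pics/top0.png

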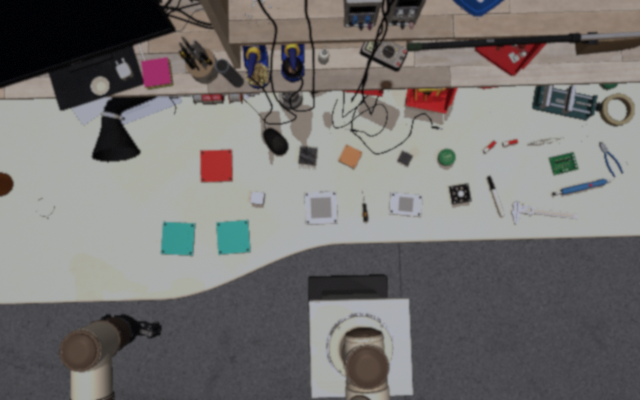

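View pics/scene0.png

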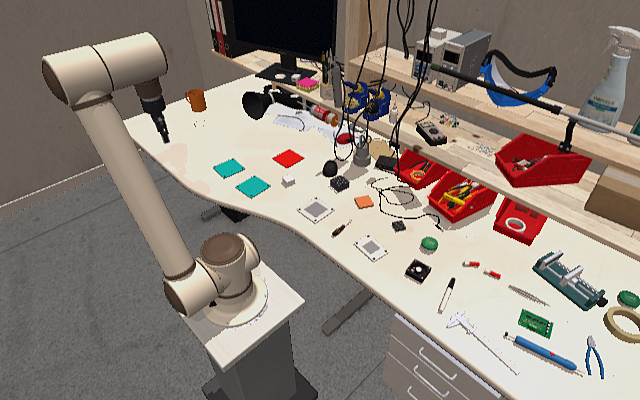

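Top view: large plate ~(320,208), small plate (405,204), tall sink (308,156), spreader (350,156), low sink (405,158), tin (446,157), fan (459,194), brick (257,198), driver (365,207).

```bash
cat > h.py <<'E'
from bench import *
import cv2, numpy as np
from scipy.spatial.transform import Rotation as R
def proj(uv,z,c):
    K=c["camera_matrix"];T=c["cam_to_world"]
    uv=np.atleast_2d(uv).astype(float)
    d=np.c_[uv,np.ones(len(uv))]@np.linalg.inv(K).T@T[:3,:3].T
    o=T[:3,3]; return o+d*((z-o[2])/d[:,2])[:,None]
def pix(p,c):
    K=c["camera_matrix"];T=c["cam_to_world"]
    q=(np.atleast_2d(p)-T[:3,3])@T[:3,:3]@K.T; return q[:,:2]/q[:,2:]
def to_tool(dw,s):  # world vector -> tool axes
    return R.from_quat(s["ee_rot"]).inv().apply(dw)
E
python3 - <<'E'
from h import *
c=get_calibration("top")
for n,uv,z in [("large",(320.5,208),6),("small",(405.5,204.5),6),("tall",(308,156),32),("spread",(350,156.5),10),("low",(405,158.5),14),("tin",(446,157.5),23),("fan",(459.5,194.5),20),("brick",(257.5,198.5),26),("driver",(365,207),10)]:
    p=proj(uv,z,c)[0];print(n,p.round(0),np.hypot(*p[:2]).round())
w=get_calibration("wrist");s=read_state();print(w);print(to_tool(w["cam_to_world"][:3,3]-s["position"],s), R.from_quat(s["ee_rot"]).as_matrix().round(3))
im=get_image("top")[130:240,230:490,::-1];cv2.imwrite("pics/t1.png",cv2.resize(im,None,fx=3,fy=3,interpolation=cv2.INTER_CUBIC))
E
```

```text
large [444. 115.   6.] 459.0
small [ 448. -160.    6.] 476.0
tall [610. 150.  32.] 629.0
spread [608.  14.  10.] 609.0
low [ 596. -163.   14.] 618.0
tin [ 595. -293.   23.] 663.0
fan [ 475. -331.   20.] 579.0
brick [479. 315.  26.] 573.0
driver [443. -29.  10.] 444.0
{'camera_matrix': array([[318.48906479,   0.        , 319.59984608],
       [  0.        , 318.48906479, 200.79498626],
       [  0.        ,   0.        ,   1.        ]]), 'cam_to_world': array([[-2.28039347e-01, -9.25387418e-01, -3.02747722e-01,
         2.19398507e+02],
       [-9.73644186e-01,  2.17972756e-01,  6.71183860e-02,
         5.90110051e+02],
       [ 3.88024539e-03,  3.10074192e-01, -9.50704444e-01,
         3.74568260e+02],
       [ 0.00000000e+00,  0.00000000e+00,  0.00000000e+00,
         1.00000000e+00]])}
[  79.2568591     0.17572192 -144.22667684] [[ 0.974 -0.228 -0.   ]
 [-0.228 -0.974 -0.002]
 [ 0.     0.002 -1.   ]]
```

View pics/t1.png

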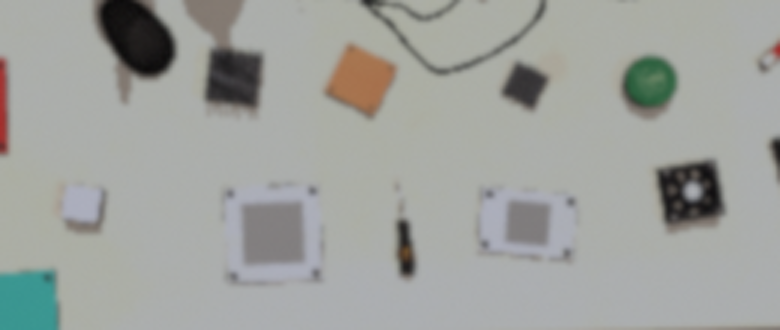

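Positions agree with the scene (reach 440-665 mm). I move over the middle for a wrist look.

Request:
arm_command(steps=[0.0335, 0.031, 0, 0, 0.0335, 0.031, 0, 0, 0.0335, 0.031, 0, 0, 0.0335, 0.031, 0, 0, 0.0335, 0.031, 0, 0, 0.0335, 0.031, 0, 0, 0.0335, 0.031, 0, 0, 0.0335, 0.031, 0, 0, 0.0335, 0.031, 0, 0, 0.0335, 0.031, 0, 0, 0.0335, 0.031, 0, 0, 0.0335, 0.031, 0, 0, 0.0335, 0.031, 0, 0, 0.0335, 0.031, 0, 0, 0, 0, 0, -0.115, 0, 0, 0, -0.115, 0, 0, 0, 0, 0, 0, 0, 0])

```text
clock: 2.4
position: [500.0, 79.2, 231.2]
ee_rot: [1.0, -0.001, -0.0, 0.0]
contact_force: [-0.1, -0.5, -0.1]
gripper_width: 85.6
grasp_force: 0.0
```

Run:
```python
from h import *
s=read_state();print(s["position"],s["ee_rot"],s["joints"])
c=get_calibration("wrist");im=get_image("wrist");np.savez("w1.npz",im=im,**c)
cv2.imwrite("pics/w1.png",im[:,:,::-1])
```

```text
[500.0060296   79.1808471  231.22570515] [ 9.99999805e-01 -6.14018170e-04 -1.12110284e-04  3.37185003e-05] [ 4.78183518e-01  1.82362617e-01 -2.77486206e-01 -4.84785026e-05
 -1.11117758e+00  1.09140628e+00]
```

View pics/w1.png

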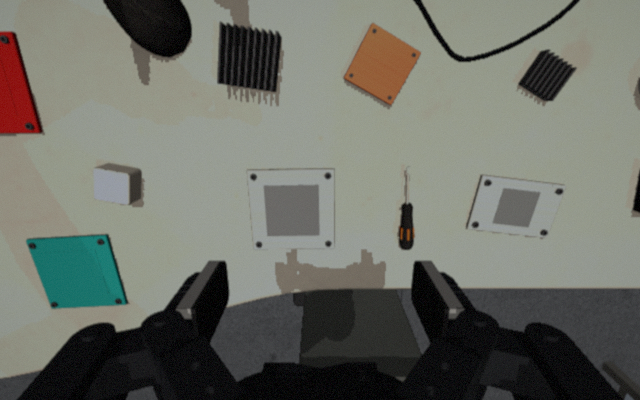

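Wrist view: spreader (382,64), tall sink (249,57), low sink (547,75), brick (117,185), large plate (292,209), small plate (515,208).

```bash
cat >> h.py <<'E'
def quad(uv,z,c):
    P=proj(uv,z,c)[:,:2]; ctr=P.mean(0)
    e=np.roll(P,-1,0)-P; L=np.linalg.norm(e,axis=1)
    a=np.unwrap(np.arctan2(e[:,1],e[:,0])*4)/4; a=np.degrees(np.angle(np.mean(np.exp(4j*a)))/4)
    return ctr.round(1),L.round(1),round(a,1)   # yaw mod 90 in (-45,45]
def seg(im,box,lo,hi,gray=True):
    x0,y0,x1,y1=box; g=cv2.cvtColor(im,cv2.COLOR_RGB2GRAY)[y0:y1,x0:x1]
    m=((g>=lo)&(g<=hi)).astype(np.uint8)
    m=cv2.morphologyEx(m,cv2.MORPH_OPEN,np.ones((3,3)))
    n,l,st,ct=cv2.connectedComponentsWithStats(m); k=1+np.argmax(st[1:,4])
    cn=max(cv2.findContours((l==k).astype(np.uint8),0,cv2.CHAIN_APPROX_NONE)[0],key=cv2.contourArea)
    return cn[:,0]+[x0,y0]
def rect(uv,z,c):   # min-area rectangle of contour on plane z
    P=proj(uv,z,c)[:,:2].astype(np.float32)
    (x,y),(w,h),a=cv2.minAreaRect(P); 
    return (round(x,1),round(y,1)),(round(w,1),round(h,1)),round((a+45)%90-45,1)
E
python3 - <<'E'
from h import *
c=np.load("w1.npz");im=c["im"]
Q={"spread":(10,[(374,23),(420,52),(391,105),(345,75)]),"tall":(32,[(221,24),(282,30),(277,91),(218,83)]),"low":(14,[(541,50),(576,67),(549,98),(519,86)]),"brick":(26,[(93,166),(130,170),(132,206),(95,201)]),
"large":(6,[(248,169),(334,168),(334,248),(252,249)]),"small":(6,[(482,175),(564,185),(551,238),(467,230)])}
for n,(z,q) in Q.items(): print(n,*quad(q,z,c))
g=cv2.cvtColor(im,cv2.COLOR_RGB2GRAY);print(g[210,285:300],g[180,285:300],g[208,510:516])
for n,b in [("L",(255,176,328,242)),("S",(485,180,548,234))]: print(n,*rect(seg(im,b,60,150),7,c))
E
```

```text
spread [611.5  11.7] [56.5 59.5 59.8 57. ] -29.1
tall [615.8 147.6] [58.6 56.1 59.8 53.8] -7.2
low [ 600.2 -161.7] [43.5 37.7 36.9 38.5] -25.0
brick [483.  313.6] [40.5 42.9 41.9 41.5] -8.0
large [446.4 112.4] [101.6 104.5 105.2 104.6] 0.2
small [ 448.9 -163.3] [101.5  69.7 109.   71.4] -4.8
[107 106 105 105 105 106 104 108 107 103 104 106 105 105 102] [155 156 155 153 154 157 154 153 153 155 156 153 154 155 154] [101 102 100 104 104 102]
L (446.0, 112.5) (69.0, 67.9) -0.1
S (449.2, -162.3) (49.3, 49.8) -7.4
```

Request:
arm_command(steps=[0.0279, 0.0169, 0.0278, 0, 0.0279, 0.0169, 0.0278, 0, 0.0279, 0.0169, 0.0278, 0, 0.0279, 0.0169, 0.0278, 0, 0, 0, 0, 0.169, 0, 0, 0, 0.169, 0, 0, 0, 0.169, 0, 0, 0, 0, 0, 0, 0, 0])

```text
clock: 3.58
position: [611.8, 11.7, 120.1]
ee_rot: [0.968, -0.25, 0.0, -0.0]
contact_force: [-0.4, -0.8, 0.4]
gripper_width: 85.8
grasp_force: 0.0
```

```bash
cat >> h.py <<'E'
def look(name):
    s=read_state();c=get_calibration("wrist");im=get_image("wrist")
    np.savez(name+".npz",im=im,pos=s["position"],rot=s["ee_rot"],**c)
    cv2.imwrite(f"pics/{name}.png",im[:,:,::-1]); 
    m=R.from_quat(s["ee_rot"]).as_matrix(); print(s["position"].round(1),"yaw",np.degrees(np.arctan2(m[1,0],m[0,0])).round(2),"z",m[:,2].round(4))
    return im,c,s
E
python3 - <<'E'
from h import *
im,c,s=look("w2")
h=cv2.cvtColor(im,cv2.COLOR_RGB2HSV);m=(cv2.inRange(h,(5,90,60),(20,255,255)))
n,l,st,ct=cv2.connectedComponentsWithStats(m);k=1+np.argmax(st[1:,4]);print(st[k],ct[k])
cn=max(cv2.findContours((l==k).astype(np.uint8),0,1)[0],key=cv2.contourArea)[:,0]
print(rect(cn,10,c),rect(cn,5,c))
E
```

```text
[611.8  11.7 120.1] yaw -28.91 z [ 0.  0. -1.]
[ 281  162   74   70 4925] [318.07086294 196.02416244]
((611.3, 12.5), (60.1, 60.9), -28.0) ((610.0, 13.3), (61.3, 62.0), -28.0)
```

View pics/w2.png

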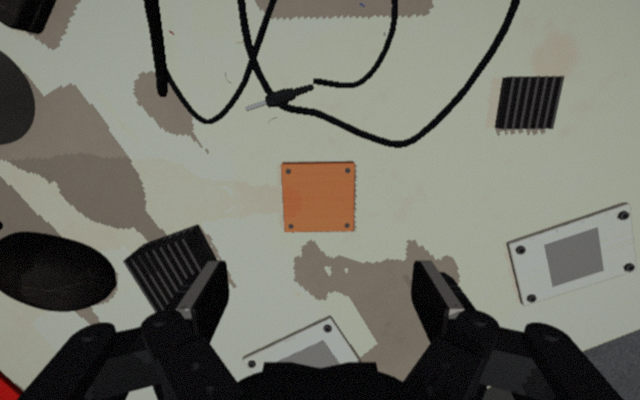

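Spreader centre (611.3, 12.5), yaw -28°, size 60: consistent. Descend.

Request:
arm_command(steps=[-0.001, -0.0005, 0.03, -0.015, 0, 0, 0.03, 0, 0, 0, 0.03, 0, 0, 0, 0.015, 0, 0, 0, 0.008, 0, 0, 0, 0.004, 0, 0, 0, 0, 0], grip=0.068)

```text
clock: 4.5
position: [611.6, 12.6, 3.7]
ee_rot: [0.97, -0.243, 0.0, -0.0]
contact_force: [-0.7, -0.3, 0.9]
gripper_width: 68.1
grasp_force: 0.0
```

Request:
arm_command(steps=[0, 0, 0.002, 0, 0, 0, 0, 0])

```text
clock: 4.75
position: [611.3, 12.5, 1.5]
ee_rot: [0.97, -0.243, 0.0, -0.0]
contact_force: [0.6, 0.1, -0.4]
gripper_width: 67.9
grasp_force: 0.0
```

Request:
arm_command(steps=[0, 0, 0.002, 0, 0, 0, 0, 0])

```text
clock: 5.0
position: [611.0, 12.5, -1.0]
ee_rot: [0.97, -0.243, -0.0, 0.0]
contact_force: [0.1, -0.4, 0.7]
gripper_width: 67.9
grasp_force: 0.0
```

Request:
arm_command(steps=[0, 0, 0.002, 0, 0, 0, 0, 0])

```text
clock: 5.25
position: [611.0, 12.4, -3.1]
ee_rot: [0.97, -0.243, -0.0, 0.0]
contact_force: [-0.1, -0.3, 0.5]
gripper_width: 68.5
grasp_force: 0.0
```

Request:
arm_command(steps=[0, 0, 0, 0, 0, 0, 0, 0, 0, 0, 0, 0, 0, 0, 0, 0], grip=0.05)

```text
clock: 5.75
position: [611.6, 12.6, -2.3]
ee_rot: [0.97, -0.243, 0.0, -0.0]
contact_force: [-0.5, 2.2, 5.3]
gripper_width: 57.8
grasp_force: 65.1
```

Request:
arm_command(steps=[0, 0, -0.02, 0, 0, 0, -0.05, 0, 0, 0, -0.05, 0, 0, 0, 0, -0.163, 0, 0, 0, -0.163, 0, 0, 0, -0.163, -0.045, 0, 0, 0, -0.045, 0, 0, 0, -0.045, 0, 0, 0, -0.045, 0, 0, 0, 0, 0, 0, 0, 0, 0, 0, 0])

```text
clock: 7.25
position: [431.5, 13.1, 117.0]
ee_rot: [1.0, -0.001, 0.0, -0.0]
contact_force: [0.3, 1.1, -0.7]
gripper_width: 57.6
grasp_force: 65.2
```

Run:
```python
from h import *
im,c,s=look("w3"); print(s["gripper_width"],s["grasp_force"])
print(pix([446.2,112.4,7],c))
```

```text
[431.5  13.1 117. ] yaw -0.15 z [ 5.e-04  2.e-04 -1.e+00]
57.58941454118685 65.19745945930481
[[198.04047058 179.74356849]]
```

View pics/w3.png

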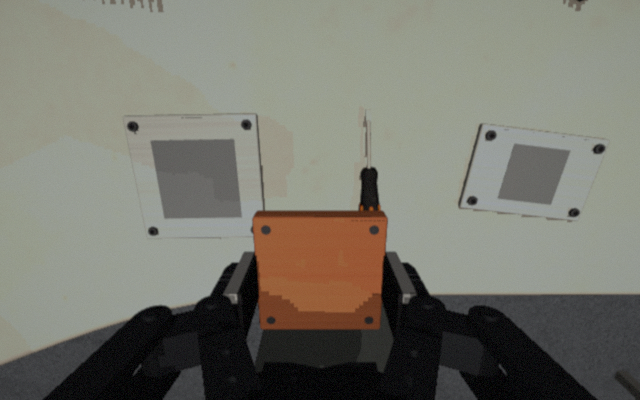

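Spreader held at (320,270); large pad at (197,179), small pad at (534,174).

Run:
```python
from h import *
c=np.load("w3.npz");im=c["im"]
for n,b in [("L",(140,130,252,228)),("S",(492,136,578,212))]: 
    u=seg(im,b,60,140); print(n,rect(u,7,c), u.min(0),u.max(0))
print(quad([(123,116),(257,113),(265,238),(146,239)],6,c))
zt=c["pos"][2]+12.5
print(quad([(254,218),(387,218),(383,328),(260,328)],zt,c),c["pos"])
for z in(zt-10,): print(proj([(254,211),(387,211)],z,c))
```

```text
L ((446.2, 113.1), (66.8, 66.9), 0.9) [150 138] [241 218]
S ((449.6, -162.0), (47.3, 46.9), -7.2) [498 143] [569 204]
(array([445.4, 112.7]), array([104. , 105.7, 104.3, 104.4]), np.float64(0.4))
(array([430.2,  12.1]), array([58.9, 59. , 61.6, 58.9]), np.float64(0.1)) [431.48553892  13.0966068  117.04591708]
[[459.41162106  43.72532508 119.54591708]
 [459.19977451 -19.20929226 119.54591708]]
```

Request:
arm_command(steps=[0.0053, -0.0332, 0, -0.013, 0.0053, -0.0332, 0, 0, 0.0053, -0.0332, 0, 0, 0, 0, 0.04, 0, 0, 0, 0.04, 0, 0, 0, 0.02, 0, 0, 0, 0.007, 0, 0, 0, 0, 0, 0, 0, 0, 0])

```text
clock: 8.43
position: [447.4, 113.1, 10.9]
ee_rot: [1.0, 0.005, 0.001, -0.001]
contact_force: [-0.8, 0.1, -2.1]
gripper_width: 57.8
grasp_force: 65.2
```

Request:
arm_command(steps=[0, 0, 0.003, 0, 0, 0, 0, 0])

```text
clock: 8.68
position: [446.5, 112.7, 7.4]
ee_rot: [1.0, 0.005, 0.0, -0.0]
contact_force: [0.9, -0.2, -1.5]
gripper_width: 58.1
grasp_force: 65.2
```

Request:
arm_command(steps=[0, 0, 0.0015, 0, 0, 0, 0, 0])

```text
clock: 8.93
position: [446.4, 112.7, 5.6]
ee_rot: [1.0, 0.005, -0.0, 0.0]
contact_force: [0.2, -1.4, -2.8]
gripper_width: 57.9
grasp_force: 65.2
```

Request:
arm_command(steps=[0, 0, 0.001, 0, 0, 0, 0, 0])

```text
clock: 9.18
position: [446.4, 112.7, 4.5]
ee_rot: [1.0, 0.005, -0.0, 0.0]
contact_force: [0.5, 0.1, -1.7]
gripper_width: 58.2
grasp_force: 65.2
```

Request:
arm_command(steps=[0, 0, 0.001, 0, 0, 0, 0, 0])

```text
clock: 9.43
position: [446.5, 112.7, 3.7]
ee_rot: [1.0, 0.005, 0.0, -0.0]
contact_force: [-0.5, 0.1, -0.5]
gripper_width: 58.0
grasp_force: 65.3
```

Request:
arm_command(steps=[0.0008, 0, 0.0007, 0, 0, 0, 0, 0])

```text
clock: 9.68
position: [446.5, 112.7, 3.6]
ee_rot: [1.0, 0.005, -0.001, 0.0]
contact_force: [-5.9, 2.3, 7.7]
gripper_width: 57.9
grasp_force: 66.3
```

Request:
arm_command(steps=[0, 0, 0, 0, 0, 0, 0, 0, 0, 0, -0.005, 0, 0, 0, -0.04, 0, 0, 0, -0.04, 0, 0, 0, -0.032, 0, 0, 0, 0, 0, 0, 0, 0, 0], grip=0.072)

```text
clock: 10.68
position: [446.8, 112.4, 119.6]
ee_rot: [1.0, 0.005, -0.0, 0.0]
contact_force: [0.4, -0.5, -0.4]
gripper_width: 71.8
grasp_force: 0.0
```

```bash
cat >> h.py <<'E'
def copper(im):
    h=cv2.cvtColor(im,cv2.COLOR_RGB2HSV);m=(cv2.inRange(h,(5,90,60),(20,255,255)))
    n,l,st,ct=cv2.connectedComponentsWithStats(m);k=1+np.argmax(st[1:,4])
    return max(cv2.findContours((l==k).astype(np.uint8),0,1)[0],key=cv2.contourArea)[:,0]
E
python3 - <<'E'
from h import *
im,c,s=look("w4"); print(rect(copper(im),17,c)); print(pix([446.2,113,7],c))
E
```

```text
[446.8 112.4 119.6] yaw 0.56 z [-7.e-04 -1.e-04 -1.e+00]
((446.9, 112.3), (60.6, 59.9), 0.5)
[[318.22254741 196.01515289]]
```

View pics/w4.png

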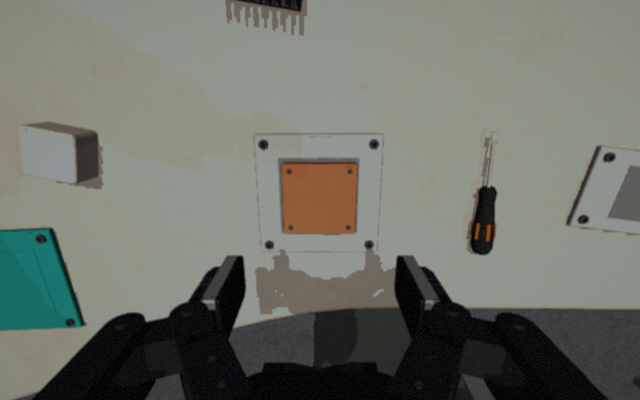

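Spreader sits on pad at (320,198). Check the plate centre in the same view.

Run:
```python
from h import *
c=np.load("w4.npz");im=c["im"]
print(quad([(254,134),(383,134),(379,251),(261,252)],6,c))
# pad+spreader mask: everything darker than plate
h=cv2.cvtColor(im,cv2.COLOR_RGB2HSV);b=(262,151,376,242)
m=(h[...,2]<130)|(h[...,1]>110); mm=np.zeros(m.shape,np.uint8);mm[b[1]:b[3],b[0]:b[2]]=m[b[1]:b[3],b[0]:b[2]]
mm=cv2.morphologyEx(mm,cv2.MORPH_OPEN,np.ones((3,3)))
u=max(cv2.findContours(mm,0,1)[0],key=cv2.contourArea)[:,0]
print(rect(u,6.5,c),u.min(0),u.max(0))
# screw heads: dark blobs
g=cv2.cvtColor(im,cv2.COLOR_RGB2GRAY);S=[]
for x,y in[(263,144),(374,144),(369,245),(269,245)]:
    w=g[y-7:y+8,x-7:x+8]<90; yy,xx=np.nonzero(w); S.append((xx.mean()+x-7,yy.mean()+y-7))
print(S,quad(S,9,c))
```

```text
(array([445.7, 112.1]), array([102.8, 103.5, 106. , 104.4]), np.float64(1.0))
((445.1, 112.8), (68.3, 66.5), 0.8) [278 157] [358 234]
[(np.float64(263.1095890410959), np.float64(144.23287671232876)), (np.float64(373.56164383561645), np.float64(143.8904109589041)), (np.float64(368.5), np.float64(244.44827586206895)), (np.float64(269.0), np.float64(244.5))] (array([446.1, 112.7]), array([87.9, 88.1, 87.7, 87.9]), np.float64(0.7))
```

Spreader is within 1 mm and square. Now the tall sink.

Request:
arm_command(steps=[0.0423, -0.0084, -0.005, 0, 0.0423, -0.0084, -0.005, 0, 0.0423, -0.0084, -0.005, 0, 0.0423, -0.0084, -0.005, 0, 0, 0, 0, 0.135, 0, 0, 0, 0, 0, 0, 0, 0])

```text
clock: 11.6
position: [615.3, 147.7, 138.9]
ee_rot: [0.998, -0.061, -0.001, 0.001]
contact_force: [0.9, 0.6, 0.3]
gripper_width: 71.7
grasp_force: 0.0
```

Run:
```python
from h import *
im,c,s=look("w5"); 
cv2.imwrite("pics/w5c.png",cv2.resize(im[120:300,220:420,::-1],None,fx=3,fy=3,interpolation=cv2.INTER_CUBIC))
```

```text
[615.3 147.7 138.9] yaw -7.04 z [-0.002 -0.001 -1.   ]
```

View pics/w5c.png

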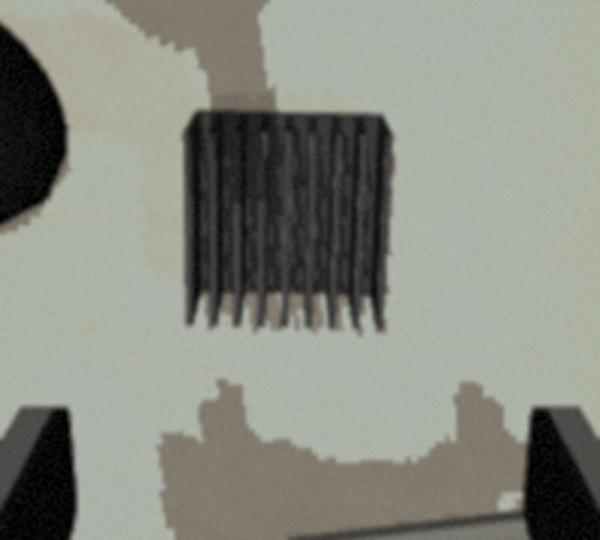

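Crop: fin-top corners at about (185,132),(393,132),(385,329),(188,326) (crop px).

Run:
```python
from h import *
c=np.load("w5.npz")
q=np.array([(185,132),(393,132),(385,330),(188,327)])/3+[220,120]
print(quad(q,32,c)); 
q=np.array([(198,112),(381,114)])/3+[220,120]; print(proj(q,3,c), )
```

```text
(array([615.2, 150.1]), array([55.4, 57.3, 56.1, 56.3]), np.float64(-7.8))
[[646.71910963 172.98367288   3.        ]
 [639.46765948 119.43264161   3.        ]]
```

Request:
arm_command(steps=[-0.0004, -0.0023, 0.02, 0.013, 0, 0, 0.04, 0, 0, 0, 0.04, 0, 0, 0, 0.025, 0, 0, 0, 0.009, 0, 0, 0, 0, 0])

```text
clock: 12.4
position: [616.0, 150.3, 6.1]
ee_rot: [0.998, -0.068, -0.0, 0.0]
contact_force: [0.4, -0.0, 1.1]
gripper_width: 72.1
grasp_force: 0.0
```

Request:
arm_command(steps=[0, 0, 0, 0, 0, 0, 0, 0, 0, 0, 0, 0, 0, 0, 0, 0], grip=0.045)

```text
clock: 12.9
position: [617.2, 151.0, 7.8]
ee_rot: [0.998, -0.069, 0.002, -0.001]
contact_force: [-0.2, 1.0, 6.3]
gripper_width: 54.7
grasp_force: 66.8
```

Request:
arm_command(steps=[0, 0, -0.02, 0, 0, 0, -0.045, 0, 0, 0, -0.045, 0, 0, 0, 0, -0.147, -0.0425, 0.009, 0, 0, -0.0425, 0.009, 0, 0, -0.0425, 0.009, 0, 0, -0.0425, 0.009, 0, 0, 0, 0, 0, 0, 0, 0, 0, 0])

```text
clock: 14.15
position: [446.9, 113.1, 116.4]
ee_rot: [1.0, 0.005, 0.001, -0.0]
contact_force: [0.4, 0.1, -1.1]
gripper_width: 54.5
grasp_force: 65.9
```

Run:
```python
from h import *
im,c,s=look("w6"); print(s["gripper_width"],s["grasp_force"],s["contact_force"])
cv2.imwrite("pics/w6c.png",cv2.resize(im[100:360,160:480,::-1],None,fx=2.3,fy=2.3,interpolation=cv2.INTER_CUBIC))
```

```text
[446.9 113.1 116.4] yaw 0.55 z [ 1.5e-03  8.0e-04 -1.0e+00]
54.45236130088008 65.87043285369873 [ 0.44370796  0.05802758 -1.11932834]
```

View pics/w6c.png

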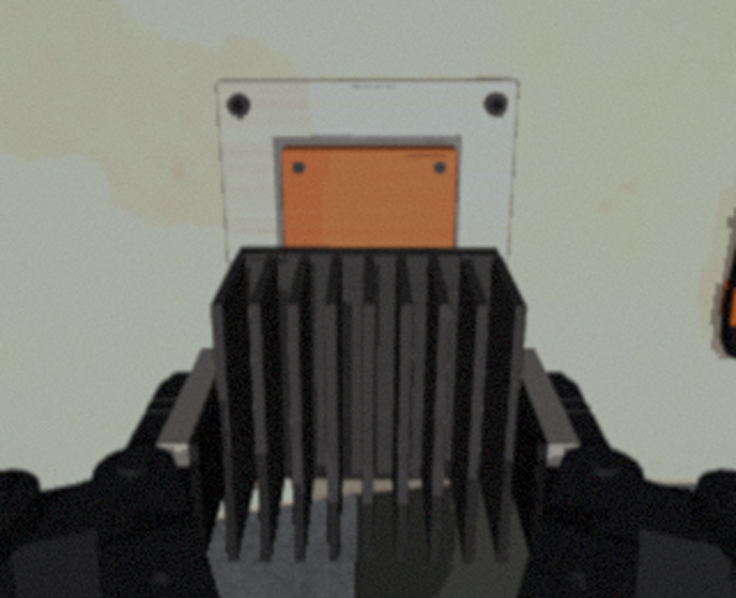

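Run:
```python
from h import *
c=np.load("w6.npz");f=lambda q:np.array(q)/2.3+[160,100]
for zb in(108,110,112):
    a=proj(f([(240,249),(497,249)]),zb,c);b=proj(f([(213,303),(526,303)]),zb+32,c);d=proj(f([(229,560),(507,562)]),zb+32,c)
    for p in(a,b,d): print(zb,p[:,:2].mean(0).round(1),np.linalg.norm(p[0]-p[1]).round(1),np.degrees(np.arctan2(p[0,0]-p[1,0],p[0,1]-p[1,1])).round(1))
```

```text
108 [472.2 112.7] 56.8 -0.5
108 [473.2 112.6] 56.0 -0.5
108 [416.4 112.3] 56.4 0.0
110 [472.9 112.7] 56.0 -0.5
110 [474.1 112.6] 55.1 -0.5
110 [418.2 112.3] 55.5 0.0
112 [473.6 112.7] 55.3 -0.5
112 [475.  112.6] 54.2 -0.5
112 [420.  112.3] 54.6 0.0
```

Request:
arm_command(steps=[0.0014, 0, 0.035, 0, 0, 0, 0.035, 0, 0, 0, 0.014, 0, 0, 0, 0.004, 0, 0, 0, 0, 0])

```text
clock: 14.82
position: [448.5, 113.1, 27.9]
ee_rot: [1.0, 0.005, 0.0, -0.0]
contact_force: [0.3, 0.2, -1.1]
gripper_width: 54.8
grasp_force: 65.9
```

Request:
arm_command(steps=[0, 0, 0.002, 0, 0, 0, 0, 0])

```text
clock: 15.08
position: [448.0, 113.0, 26.4]
ee_rot: [1.0, 0.005, 0.0, -0.0]
contact_force: [-0.5, 0.6, -0.4]
gripper_width: 54.9
grasp_force: 65.9
```

Request:
arm_command(steps=[0, 0, 0.001, 0, 0, 0, 0, 0])

```text
clock: 15.32
position: [447.7, 112.8, 25.1]
ee_rot: [1.0, 0.005, 0.0, -0.0]
contact_force: [-0.4, -0.4, -1.0]
gripper_width: 54.8
grasp_force: 65.9
```

Request:
arm_command(steps=[0, 0, 0.001, 0, 0, 0, 0, 0])

```text
clock: 15.58
position: [447.7, 112.8, 23.9]
ee_rot: [1.0, 0.005, -0.0, 0.0]
contact_force: [-0.3, 0.1, -1.1]
gripper_width: 54.6
grasp_force: 65.9
```

Request:
arm_command(steps=[0, 0, 0.001, 0, 0, 0, 0, 0])

```text
clock: 15.82
position: [447.7, 112.8, 23.8]
ee_rot: [1.0, 0.005, 0.0, -0.0]
contact_force: [-3.0, 0.1, 7.5]
gripper_width: 55.3
grasp_force: 66.8
```

Request:
arm_command(steps=[0, 0, 0, 0, 0, 0, 0, 0, 0, 0, -0.006, 0, 0, 0, -0.04, 0, 0, 0, -0.04, 0, 0, 0, -0.04, 0, 0, 0, 0, 0, 0, 0, 0, 0], grip=0.075)

```text
clock: 16.82
position: [447.2, 112.5, 148.7]
ee_rot: [1.0, 0.004, -0.0, -0.0]
contact_force: [-0.6, -0.4, -0.2]
gripper_width: 75.1
grasp_force: 0.0
```

Run:
```python
from h import *
im,c,s=look("w7")
cv2.imwrite("pics/w7c.png",cv2.resize(im[120:290,220:420,::-1],None,fx=3,fy=3,interpolation=cv2.INTER_CUBIC))
```

```text
[447.2 112.5 148.7] yaw 0.5 z [-6.e-04  1.e-04 -1.e+00]
```

View pics/w7c.png

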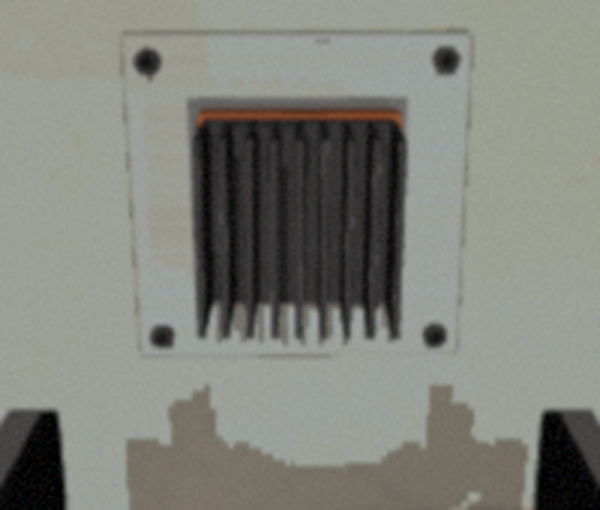

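Request:
arm_command(steps=[0.0028, 0.0444, 0, 0, 0.0028, 0.0444, 0, 0, 0.0028, 0.0444, 0, 0, 0.0028, 0.0444, 0, 0, 0.0028, 0.0444, 0, 0, 0.0028, 0.0444, 0, 0, 0.0028, 0.0444, 0, 0, 0.0028, 0.0444, -0.005, 0, 0.0028, 0.0444, 0.01, 0, 0.0028, 0.0444, 0.01, 0, 0, 0, 0, -0.08, 0, 0, 0, 0, 0, 0, 0, 0])

```text
clock: 18.5
position: [479.5, -330.4, 133.2]
ee_rot: [0.999, 0.044, -0.001, -0.0]
contact_force: [-0.9, -0.2, 0.7]
gripper_width: 74.8
grasp_force: 0.0
```

Run:
```python
from h import *
c=np.load("w7.npz")
print("sink",quad(np.array([(196,137),(406,137),(399,340),(200,338)])/3+[220,120],49,c))
im,c,s=look("w8")
u=seg(im,(250,120,390,255),0,75);print(u.min(0),u.max(0),rect(u,20,c),rect(u,10,c))
cv2.imwrite("pics/w8c.png",cv2.resize(im[120:270,220:420,::-1],None,fx=3,fy=3,interpolation=cv2.INTER_CUBIC))
```

```text
sink (array([446.9, 111.6]), array([54.4, 57.3, 55.3, 56.7]), np.float64(0.1))
[ 479.5 -330.4  133.2] yaw 5.08 z [-1.5e-03  6.0e-04 -1.0e+00]
[289 157] [361 231] ((479.6, -336.2), (63.6, 59.4), 7.5) ((476.5, -336.7), (66.1, 61.8), 7.5)
```

View pics/w8c.png

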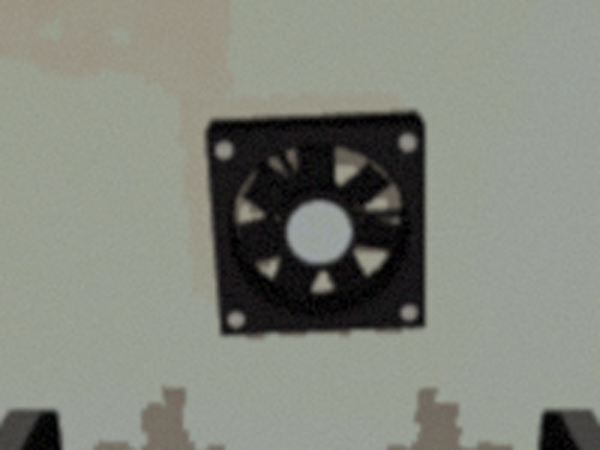

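Fan at crop (318,228), corner marks (224,150),(407,142),(409,312),(236,320).

Run:
```python
from h import *
c=np.load("w8.npz")
for q in ([(224,150),(407,142),(409,312),(236,320)],[(207,130),(425,121),(423,326),(222,334)]): print(quad(np.array(q)/3+[220,120],20,c))
print(proj(np.array([(319,231)])/3+[220,120],20,c))
```

```text
(array([ 477.6, -336.8]), array([50.2, 50.3, 50.4, 50.6]), np.float64(7.7))
(array([ 478.2, -336.8]), array([59.4, 60.5, 58.8, 60.6]), np.float64(7.3))
[[ 478.32235791 -336.72650003   20.        ]]
```

Request:
arm_command(steps=[-0.002, 0.0062, 0.02, -0.044, 0, 0, 0.04, 0, 0, 0, 0.04, 0, 0, 0, 0.025, 0, 0, 0, 0.007, 0, 0, 0, 0, 0])

```text
clock: 19.3
position: [478.8, -337.1, 2.3]
ee_rot: [0.998, 0.067, 0.0, 0.0]
contact_force: [-0.5, -0.2, -0.4]
gripper_width: 74.9
grasp_force: 0.0
```

Request:
arm_command(steps=[0, 0, 0, 0, 0, 0, 0, 0, 0, 0, 0, 0, 0, 0, 0, 0], grip=0.05)

```text
clock: 19.8
position: [479.4, -337.5, 4.3]
ee_rot: [0.998, 0.067, 0.001, 0.001]
contact_force: [-0.4, 2.4, 6.2]
gripper_width: 60.1
grasp_force: 63.3
```

Request:
arm_command(steps=[0, 0, -0.02, 0, 0, 0, -0.045, 0, 0, 0, -0.045, 0, 0, 0, -0.04, 0.122, -0.0027, -0.045, 0, 0, -0.0027, -0.045, 0, 0, -0.0027, -0.045, 0, 0, -0.0027, -0.045, 0, 0, -0.0027, -0.045, 0, 0, -0.0027, -0.045, 0, 0, -0.0027, -0.045, 0, 0, -0.0027, -0.045, 0, 0, -0.0027, -0.045, 0, 0, -0.0027, -0.045, 0, 0, 0, 0, 0, 0, 0, 0, 0, 0])

```text
clock: 21.8
position: [446.1, 112.3, 152.5]
ee_rot: [1.0, 0.006, 0.0, -0.0]
contact_force: [-0.3, -0.4, -1.2]
gripper_width: 59.8
grasp_force: 64.9
```

Run:
```python
from h import *
im,c,s=look("w9"); print(s["gripper_width"],s["grasp_force"],s["contact_force"])
p=pix(s["position"]+[0,0,17],c)[0];print(p)
# bright marks on the held fan
g=cv2.cvtColor(im,cv2.COLOR_RGB2GRAY)
m=(g>110).astype(np.uint8);n,l,st,ct=cv2.connectedComponentsWithStats(m)
for k in range(1,n):
    if abs(ct[k]-p).max()<85 and 10<st[k,4]<1500: print(ct[k].round(1),st[k])
```

```text
[446.1 112.3 152.5] yaw 0.66 z [ 7.e-04  6.e-04 -1.e+00]
59.77968593024479 64.93030339479446 [-0.30870104 -0.43268743 -1.16294305]
[318.94487978 279.04467789]
[261.9 230.2] [257 226  10   9  71]
[377.4 230.2] [373 226  10   9  71]
[338.6 239.1] [332 232  18  16 176]
[298.9 237. ] [296 235   7   6  22]
[361.1 255.4] [352 250  16   9  81]
[276.2 260.5] [272 252  13  14  88]
[319.7 279. ] [ 300  262   40   35 1080]
[355.9 267.6] [345 265  22   7 109]
[348.3 285.7] [344 284  11   5  41]
```

Run:
```python
from h import *
c=np.load("w9.npz")
for z in(166,168,170): 
    p=proj([(261.9,230.2),(377.4,230.2),(319.7,279)],z,c);print(z,np.linalg.norm(p[0]-p[1]).round(1),p[:2,:2].mean(0).round(1)-[25.2,.3],p[2,:2].round(1),np.degrees(np.arctan2(*(p[0]-p[1])[:2])).round(1))
```

```text
166 51.4 [443.6 111.9] [444.  111.9] -0.6
168 50.6 [444.5 111.9] [445.2 111.9] -0.6
170 49.8 [445.4 112. ] [446.5 112. ] -0.6
```

Request:
arm_command(steps=[0.0013, -0.0003, 0.035, 0, 0, 0, 0.035, 0, 0, 0, 0.018, 0, 0, 0, 0.007, 0, 0, 0, 0, 0])

```text
clock: 22.48
position: [447.9, 112.1, 57.1]
ee_rot: [1.0, 0.005, 0.0, 0.0]
contact_force: [0.1, -1.3, -1.1]
gripper_width: 59.6
grasp_force: 64.9
```

Request:
arm_command(steps=[0, 0, 0.002, 0, 0, 0, 0, 0])

```text
clock: 22.72
position: [447.9, 112.8, 55.5]
ee_rot: [1.0, 0.006, 0.001, -0.0]
contact_force: [0.2, 0.2, -0.6]
gripper_width: 59.8
grasp_force: 64.9
```

Request:
arm_command(steps=[0, 0, 0.001, 0, 0, 0, 0, 0])

```text
clock: 22.98
position: [447.6, 112.8, 54.0]
ee_rot: [1.0, 0.006, 0.0, -0.0]
contact_force: [-1.1, 0.2, -1.1]
gripper_width: 60.1
grasp_force: 64.9
```

Request:
arm_command(steps=[0, 0, 0.001, 0, 0, 0, 0, 0])

```text
clock: 23.22
position: [447.6, 112.7, 52.8]
ee_rot: [1.0, 0.006, -0.0, 0.0]
contact_force: [0.6, 0.2, -1.3]
gripper_width: 59.8
grasp_force: 64.9
```

Request:
arm_command(steps=[0, 0, 0.001, 0, 0, 0, 0, 0])

```text
clock: 23.48
position: [447.7, 112.7, 52.3]
ee_rot: [1.0, 0.006, 0.0, 0.0]
contact_force: [-1.6, 0.4, 4.5]
gripper_width: 59.5
grasp_force: 65.5
```

Request:
arm_command(steps=[0, 0, 0.0008, 0, 0, 0, 0, 0])

```text
clock: 23.72
position: [447.7, 112.8, 52.2]
ee_rot: [1.0, 0.006, 0.0, 0.0]
contact_force: [-3.5, -0.3, 11.3]
gripper_width: 59.8
grasp_force: 66.1
```

Request:
arm_command(steps=[0, 0, -0.0006, 0, 0, 0, 0, 0])

```text
clock: 23.98
position: [447.7, 112.7, 52.3]
ee_rot: [1.0, 0.006, 0.0, -0.0]
contact_force: [-2.2, 0.1, 6.5]
gripper_width: 59.5
grasp_force: 65.8
```

Request:
arm_command(steps=[0, 0, 0, 0, 0, 0, 0, 0, 0, 0, -0.006, 0, 0, 0, -0.04, 0, 0, 0, -0.04, 0, 0, 0, -0.035, 0, 0, 0, 0, 0, 0, 0, 0, 0], grip=0.075)

```text
clock: 24.98
position: [447.0, 112.5, 172.3]
ee_rot: [1.0, 0.005, -0.0, 0.0]
contact_force: [1.0, -0.6, -0.1]
gripper_width: 75.1
grasp_force: 0.0
```

Run:
```python
from h import *
im,c,s=look("w10")
cv2.imwrite("pics/w10c.png",cv2.resize(im[120:290,220:420,::-1],None,fx=3,fy=3,interpolation=cv2.INTER_CUBIC))
```

```text
[447.  112.5 172.3] yaw 0.62 z [-9.e-04 -0.e+00 -1.e+00]
```

View pics/w10c.png

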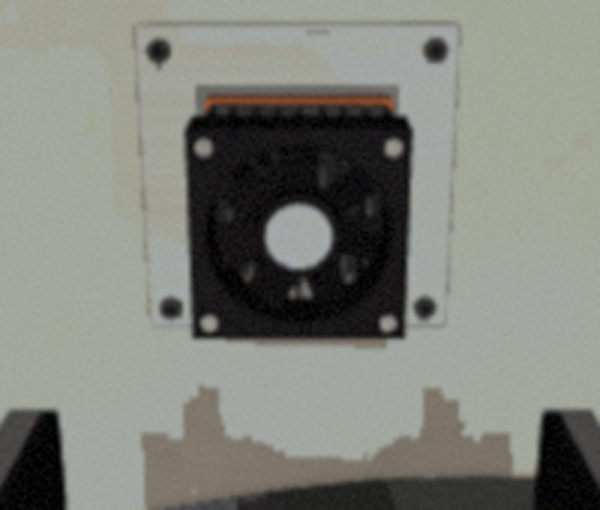

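Request:
arm_command(steps=[0.0076, -0.0401, 0, 0, 0.0076, -0.0401, 0, 0, 0.0076, -0.0401, 0.01, 0, 0.0076, -0.0401, 0.015, 0, 0.0076, -0.0401, 0.015, 0, 0, 0, 0, 0.15, 0, 0, 0, 0, 0, 0, 0, 0], grip=0.062)

```text
clock: 26.02
position: [483.1, 313.0, 132.1]
ee_rot: [0.998, -0.069, -0.0, 0.001]
contact_force: [0.2, -0.2, 0.1]
gripper_width: 62.4
grasp_force: 0.0
```

Run:
```python
from h import *
c=np.load("w10.npz");f=lambda q:np.array(q)/3+[220,120]
print(quad(f([(204,148),(394,148),(388,324),(209,324)]),69,c),quad(f([(158,50),(435,50),(424,308),(171,308)]),9,c))
im,c,s=look("w11")
cv2.imwrite("pics/w11c.png",cv2.resize(im[120:270,220:420,::-1],None,fx=4,fy=4,interpolation=cv2.INTER_CUBIC))
```

```text
(array([446.4, 111.9]), array([50.2, 50.3, 50.2, 50.3]), np.float64(0.5)) (array([445.8, 112.4]), array([88. , 88.3, 87.6, 88.2]), np.float64(0.7))
[483.1 313.  132.1] yaw -7.86 z [-9.e-04 -1.e-03 -1.e+00]
```

View pics/w11c.png

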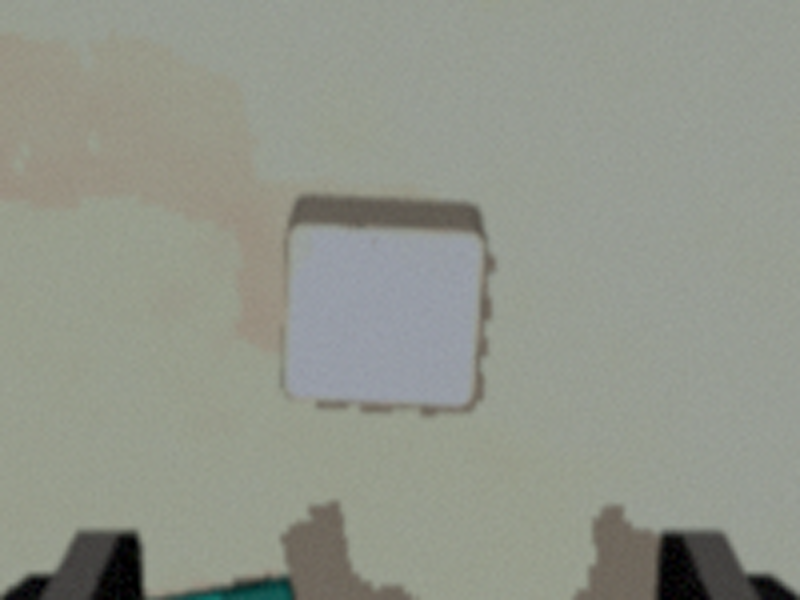

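Brick top corners (crop 4x): (287,223),(487,233),(475,410),(283,399).

Run:
```python
from h import *
c=np.load("w11.npz");im=c["im"]
print(quad(np.array([(287,223),(487,233),(475,410),(283,399)])/4+[220,120],26,c))
h=cv2.cvtColor(im,cv2.COLOR_RGB2HSV);b=h[195,312:316];print(b,h[215,280],h[173,315],h[250,320])
m=cv2.inRange(cv2.cvtColor(im,cv2.COLOR_RGB2HSV),(108,8,120),(135,80,255))[120:260,250:390]
m=cv2.morphologyEx(m,cv2.MORPH_OPEN,np.ones((3,3)));u=max(cv2.findContours(m,0,1)[0],key=cv2.contourArea)[:,0]+[250,120];print(rect(u,26,c))
```

```text
(array([482. , 315.6]), array([40.4, 38.5, 40.6, 38.1]), np.float64(-10.8))
[[111  22 165]
 [109  22 166]
 [109  25 164]
 [107  22 163]] [ 38  26 156] [18 34 98] [ 37  22 153]
((492.5, 315.4), (29.5, 13.4), -15.6)
```

```bash
cat >> h.py <<'E'
def white(im,b):
    x0,y0,x1,y1=b
    m=cv2.inRange(cv2.cvtColor(im,cv2.COLOR_RGB2HSV),(85,8,120),(140,90,255))[y0:y1,x0:x1]
    m=cv2.morphologyEx(m,cv2.MORPH_CLOSE,np.ones((5,5)));m=cv2.morphologyEx(m,cv2.MORPH_OPEN,np.ones((3,3)))
    return max(cv2.findContours(m,0,1)[0],key=cv2.contourArea)[:,0]+[x0,y0]
E
python3 - <<'E'
from h import *
c=np.load("w11.npz");u=white(c["im"],(270,150,370,250));print(rect(u,26,c),u.min(0),u.max(0))
E
```

```text
((482.4, 316.2), (37.7, 35.9), -11.0) [292 178] [339 220]
```

Request:
arm_command(steps=[-0.0013, -0.0028, 0.02, 0.053, 0, 0, 0.04, 0, 0, 0, 0.04, 0, 0, 0, 0.02, 0, 0, 0, 0.008, 0, 0, 0, 0, 0])

```text
clock: 26.82
position: [482.7, 316.5, 4.9]
ee_rot: [0.995, -0.096, 0.0, 0.0]
contact_force: [-0.4, -0.4, -0.5]
gripper_width: 62.1
grasp_force: 0.0
```

Request:
arm_command(steps=[0, 0, 0, 0, 0, 0, 0, 0, 0, 0, 0, 0, 0, 0, 0, 0, 0, 0, 0, 0], grip=0.03)

```text
clock: 27.45
position: [483.3, 317.4, 6.3]
ee_rot: [0.995, -0.095, 0.001, -0.001]
contact_force: [-1.0, -0.8, 6.1]
gripper_width: 41.1
grasp_force: 62.5
```

Request:
arm_command(steps=[0, 0, -0.02, 0, 0, 0, -0.05, 0, 0, 0, -0.05, 0, 0, 0, -0.045, -0.063, -0.0005, 0.0429, 0, 0, -0.0005, 0.0429, 0, 0, -0.0005, 0.0429, 0, 0, -0.0005, 0.0429, 0, 0, -0.0005, 0.0429, 0, 0, -0.0005, 0.0429, 0, 0, -0.0005, 0.0429, 0, 0, -0.0005, 0.0429, 0.025, 0, -0.0005, 0.0429, 0.025, 0, 0, 0, 0, 0, 0, 0, 0, 0])

```text
clock: 29.32
position: [428.8, -65.7, 120.0]
ee_rot: [0.998, -0.065, 0.0, -0.0]
contact_force: [-0.2, 0.4, -1.7]
gripper_width: 41.0
grasp_force: 61.7
```

Run:
```python
from h import *
im,c,s=look("w12"); print(s["gripper_width"],s["grasp_force"],s["contact_force"])
p=pix([449.6,-162,6.5],c)[0].astype(int);print(p)
u=seg(im,(p[0]-38,p[1]-38,p[0]+38,p[1]+38),50,145);print(rect(u,6.5,c),u.min(0),u.max(0))
a=np.radians(-7.3);e=np.array([[np.cos(a),np.sin(a)],[-np.sin(a),np.cos(a)]]);g=cv2.cvtColor(im,cv2.COLOR_RGB2GRAY);S=[]
for i,j in[(1,1),(1,-1),(-1,-1),(-1,1)]:
    q=np.array([449.6,-162])+27*i*e[0]+44*j*e[1];x,y=pix([*q,9],c)[0].round().astype(int)
    w=g[y-8:y+9,x-8:x+9]<85;yy,xx=np.nonzero(w);print((x,y),len(xx));S.append((xx.mean()+x-8,yy.mean()+y-8))
print(np.round(S,1),quad(S,9,c))
# held brick
q=pix(s["position"]+[0,0,21],c)[0].astype(int);u=white(im,(q[0]-70,q[1]-70,q[0]+70,q[1]+70));print(q,rect(u,s["position"][2]+20.5,c),u.min(0),u.max(0))
```

```text
[428.8 -65.7 120. ] yaw -7.4 z [ 8.e-04  1.e-04 -1.e+00]
41.040842991899204 61.697598695755005 [-0.15495838  0.39684545 -1.73580504]
[432 156]
((449.8, -161.7), (47.0, 46.8), -7.1) [402 127] [464 184]
(np.int64(381), np.int64(123)) 68
(np.int64(494), np.int64(123)) 76
(np.int64(483), np.int64(189)) 65
(np.int64(377), np.int64(189)) 54
[[380.  123.1]
 [492.8 122.3]
 [482.1 188.9]
 [376.5 189.6]] (array([ 449.7, -161.2]), array([88.1, 54.1, 88. , 54. ]), np.float64(-7.1))
[318 284] ((429.8, -65.9), (34.8, 34.7), -1.3) [277 249] [360 314]
```

View pics/w12.png

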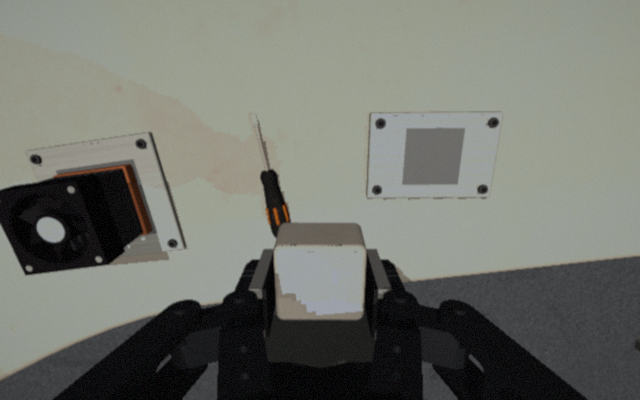

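Brick held square; top face corners about (274,249),(364,248),(365,318),(275,319). Plate pads clear.

Run:
```python
from h import *
c=np.load("w12.npz");s=c["pos"];im=c["im"]
for z in(138,140): print(quad([(274,248),(364,247),(365,319),(275,320)],z,c))
g=cv2.cvtColor(im,cv2.COLOR_RGB2GRAY)
print(g[215:260,320]); print(g[305:330,350],g[305:330,330])
print(g[275,266:282],g[275,358:372])
```

```text
(array([426.4, -65.8]), array([39.4, 37.8, 42.7, 37.8]), np.float64(-6.7))
(array([427.6, -65.9]), array([38.8, 37.2, 42.1, 37.2]), np.float64(-6.7))
[159 160 161 160 160 160 158 137 110 100  97  97  94  93  95  98  89  95
  94  98  95  96 100  99  95  93  98 100 103 116 138 150 158 158 162 160
 159 160 161 162 160 162 161 161 158]
[162 159 159 161 160 159 154 139 129 123 126 126 125 113  99  60  36  30
  29  29  32  31  27  32  35] [160 162 162 159 161 160 161 159 158 139 127 124 125 114  86  55  34  34
  29  35  30  26  32  33  33]
[ 34  15  15  10   5   8   7  13  53  92 107 111 126 151 159 160] [160 160 159 159 157 148 128  78  27   8   8   3  13  12]
```

Request:
arm_command(steps=[0.0112, 0.0307, 0, 0, 0.0112, 0.0307, 0, 0, 0.0112, 0.0307, 0, 0, 0, 0, 0.04, -0.005, 0, 0, 0.04, 0, 0, 0, 0.017, 0, 0, 0, 0.006, 0, 0, 0, 0, 0])

```text
clock: 30.38
position: [450.9, -160.9, 17.2]
ee_rot: [0.998, -0.061, 0.001, 0.0]
contact_force: [-0.4, 0.0, -0.1]
gripper_width: 40.7
grasp_force: 61.7
```

Request:
arm_command(steps=[0, 0, 0.002, 0, 0, 0, 0, 0])

```text
clock: 30.62
position: [450.4, -161.3, 15.4]
ee_rot: [0.998, -0.062, 0.001, -0.0]
contact_force: [-0.6, -0.8, 0.0]
gripper_width: 40.7
grasp_force: 61.7
```

Request:
arm_command(steps=[0, 0, 0.001, 0, 0, 0, 0, 0])

```text
clock: 30.88
position: [449.9, -161.5, 13.8]
ee_rot: [0.998, -0.062, 0.0, -0.0]
contact_force: [0.5, 0.9, -0.7]
gripper_width: 40.6
grasp_force: 61.7
```

Request:
arm_command(steps=[0, 0, 0.001, 0, 0, 0, 0, 0])

```text
clock: 31.12
position: [449.8, -161.5, 12.6]
ee_rot: [0.998, -0.062, -0.0, 0.0]
contact_force: [-0.7, -0.1, -1.0]
gripper_width: 40.9
grasp_force: 61.7
```

Request:
arm_command(steps=[0.0004, 0, 0.001, 0, 0, 0, 0, 0])

```text
clock: 31.38
position: [450.0, -161.5, 12.3]
ee_rot: [0.998, -0.062, -0.0, 0.0]
contact_force: [-2.9, 0.4, 4.7]
gripper_width: 40.6
grasp_force: 62.4
```

Request:
arm_command(steps=[0, 0, 0.0006, 0, 0, 0, 0, 0])

```text
clock: 31.62
position: [450.1, -161.5, 12.2]
ee_rot: [0.998, -0.062, -0.0, 0.0]
contact_force: [-3.3, 1.4, 10.9]
gripper_width: 40.5
grasp_force: 63.2
```

Request:
arm_command(steps=[0, 0, -0.0006, 0, 0, 0, 0, 0, 0, 0, 0, 0, 0, 0, -0.006, 0, 0, 0, -0.04, 0, 0, 0, -0.04, 0, 0, 0, -0.035, 0, 0, 0, 0, 0, 0, 0, 0, 0], grip=0.06)

```text
clock: 32.75
position: [449.7, -161.3, 132.4]
ee_rot: [0.998, -0.062, -0.0, -0.0]
contact_force: [-0.2, 0.5, 0.1]
gripper_width: 59.9
grasp_force: 0.0
```

```bash
cat >> h.py <<'E'
def small(im,c,s):
    a=np.radians(-7.1);e=np.array([[np.cos(a),np.sin(a)],[-np.sin(a),np.cos(a)]]);g=cv2.cvtColor(im,cv2.COLOR_RGB2GRAY);S=[]
    for i,j in[(1,1),(1,-1),(-1,-1),(-1,1)]:
        q=np.array([449.7,-161.4])+27*i*e[0]+44*j*e[1];x,y=pix([*q,9],c)[0].round().astype(int)
        w=g[y-8:y+9,x-8:x+9]<85;yy,xx=np.nonzero(w);S.append((xx.mean()+x-8,yy.mean()+y-8))
    print("plate",quad(S,9,c))
E
python3 - <<'E'
from h import *
im,c,s=look("w13"); small(im,c,s)
g=cv2.cvtColor(im,cv2.COLOR_RGB2GRAY)
q=pix([449.7,-161.4,32.5],c)[0].round().astype(int);print(q)
print("col",g[q[1]-35:q[1]+35,q[0]].tolist());print("row",g[q[1],q[0]-36:q[0]+36].tolist())
E
```

```text
[ 449.7 -161.3  132.4] yaw -7.12 z [-7.e-04  4.e-04 -1.e+00]
plate (array([ 449.9, -161.3]), array([87.7, 54. , 87.7, 53.8]), np.float64(-7.0))
[319 200]
col [140, 115, 97, 93, 93, 92, 91, 89, 92, 92, 91, 102, 135, 152, 155, 152, 152, 155, 152, 155, 152, 154, 152, 154, 156, 155, 152, 155, 155, 155, 155, 153, 152, 152, 150, 152, 154, 153, 155, 154, 154, 154, 154, 155, 154, 153, 154, 153, 155, 151, 154, 153, 152, 153, 153, 154, 144, 123, 113, 120, 141, 147, 142, 147, 151, 149, 152, 151, 153, 154]
row [150, 150, 149, 149, 149, 152, 146, 149, 149, 146, 115, 105, 136, 148, 153, 155, 154, 154, 154, 154, 153, 154, 153, 155, 149, 152, 154, 155, 153, 155, 152, 152, 154, 152, 152, 154, 152, 153, 151, 154, 152, 154, 154, 152, 154, 156, 151, 153, 154, 154, 155, 154, 152, 154, 154, 155, 153, 154, 152, 151, 151, 138, 118, 141, 151, 152, 152, 150, 152, 153, 153, 154]
```

Brick is centred. On to the low sink.

Request:
arm_command(steps=[0.0374, -0.0046, 0.002, 0, 0.0374, -0.0046, 0.002, 0, 0.0374, -0.0046, 0.002, 0, 0.0374, -0.0046, 0.002, 0, 0, 0, 0, 0.156, 0, 0, 0, 0.156, 0, 0, 0, 0, 0, 0, 0, 0])

```text
clock: 33.8
position: [600.6, -161.7, 123.8]
ee_rot: [0.977, -0.215, -0.001, 0.0]
contact_force: [-0.1, 0.6, -0.2]
gripper_width: 60.2
grasp_force: 0.0
```

Run:
```python
from h import *
im,c,s=look("w14")
q=pix([600.2,-161.7,10],c)[0].round().astype(int);print(q)
g=cv2.cvtColor(im,cv2.COLOR_RGB2GRAY)
m=((g<85)*1).astype(np.uint8)[q[1]-50:q[1]+50,q[0]-55:q[0]+55]
m=cv2.morphologyEx(m,cv2.MORPH_CLOSE,np.ones((5,5)));m=cv2.morphologyEx(m,cv2.MORPH_OPEN,np.ones((3,3)))
u=max(cv2.findContours(m,0,1)[0],key=cv2.contourArea)[:,0]+q-[55,50]
print(u.min(0),u.max(0),rect(u,14,c)); print(cv2.approxPolyDP(u.reshape(-1,1,2).astype(np.int32),3,True)[:,0].tolist())
w=g[q[1]-32:q[1]+34:2,q[0]-36:q[0]+36:1]
for r in w: print(''.join(" .:-=+*#%@"[9-min(9,v//17)] for v in r))
```

```text
[ 600.6 -161.7  123.8] yaw -24.84 z [-0.0017  0.     -1.    ]
[319 196]
[300 170] [346 217] ((601.3, -165.7), (37.9, 39.7), -28.7)
[[302, 170], [300, 214], [343, 217], [346, 174]]
                                             . .........................
                                              .. ................... ...
          ..      .........   .                    .. ..... ............
           .. ....-******+++++=+==---------:::::::......................
          .......:+#%#*#*#%##***#%%##**##%#***####********++++=:........
            ... .:+*#%#****####***#*####*###**######*#%%#***#%%+:.......
         ...... .-+*#%%#****####***#####**#%###**######**####%#*=.. . . 
           .. ...-+*###%#**#%##****#%####*#%###*##%####**###%%#*=:.  . .
            .. ..-+*#%###**####***######**##%##**#####**######*+=-:.    
          ..... .-**#####**####***#%%###**#####**#%####*#%%%#**+-:.     
         ..... ..-**#####**#%###**#####***#####**######*####%**+=-.     
         .... ...=*######**#%%%#**#####**######**######*####%#*+=-..    
         ........=*#####***#####**#%###**#%#
[... 773 characters left out ...]
 .=*#####**####****###*#**#####**#####**#%###**=-:.       
               .=*#+++++***********#*#*##**###*#####**#####**=-:.       
               .=*+----+*+=--:=*+=---=**====***===*#**+++*#*+-:.        
               .:-:.:-:==:.:::=+=--::=+=----++=--:-+*+=-:=+*+=-:.       
                    ..        ....   ...    .:..::.:---:..-==-..        
                                                                        
                                                                        
                                                                        
                                                            .           
                                                        .
```

Run:
```python
from h import *
c=np.load("w14.npz")
for d in(3,4,5): print(quad([(300.5,170+d),(346.5,174+d),(343,218.5),(299.5,215)],14,c))
print(quad([(300,170),(346.5,174),(343,218.5),(299.5,215)],14,c))
p=proj([(302,170),(345,174)],1,c);print(p, p[:,:2].mean(0)-19*np.array([np.cos(np.radians(-28.7)),np.sin(np.radians(-28.7))]))
```

```text
(array([ 599.5, -164.6]), array([37.8, 36.5, 37.2, 36.6]), np.float64(-28.8))
(array([ 599.1, -164.4]), array([37.8, 35.6, 37.2, 35.8]), np.float64(-28.8))
(array([ 598.7, -164.3]), array([37.8, 34.8, 37.2, 34.9]), np.float64(-28.9))
(array([ 600.7, -165. ]), array([38. , 39. , 37.2, 39.1]), np.float64(-28.5))
[[ 624.50668046 -157.0771817     1.        ]
 [ 605.82646999 -189.02710933    1.        ]] [ 598.50079811 -163.92789906]
```

Request:
arm_command(steps=[0.0001, 0.0029, 0.02, 0.067, 0, 0, 0.04, 0, 0, 0, 0.04, 0, 0, 0, 0.015, 0, 0, 0, 0.005, 0, 0, 0, 0.002, 0, 0, 0, 0, 0], grip=0.052)

```text
clock: 34.72
position: [600.8, -164.4, 4.0]
ee_rot: [0.969, -0.249, 0.001, -0.0]
contact_force: [-0.3, 0.3, 0.0]
gripper_width: 52.2
grasp_force: 0.0
```

Request:
arm_command(steps=[0, 0, 0, 0, 0, 0, 0, 0, 0, 0, 0, 0, 0, 0, 0, 0], grip=0.028)

```text
clock: 35.22
position: [600.9, -164.4, 4.3]
ee_rot: [0.969, -0.248, 0.001, -0.0]
contact_force: [-0.2, 0.1, 6.5]
gripper_width: 36.2
grasp_force: 60.7
```

Request:
arm_command(steps=[0, 0, -0.02, 0, 0, 0, -0.045, 0, 0, 0, -0.04, -0.126, 0, 0, 0, -0.126, 0, 0, 0, -0.126, -0.0375, 0.0039, 0, 0, -0.0375, 0.0039, 0, 0, -0.0375, 0.0039, 0, 0, -0.0375, 0.0039, 0, 0, 0, 0, 0, 0, 0, 0, 0, 0])

```text
clock: 36.6
position: [449.9, -161.2, 108.2]
ee_rot: [0.998, -0.062, 0.001, 0.0]
contact_force: [0.1, -0.1, 0.1]
gripper_width: 36.5
grasp_force: 60.0
```

Run:
```python
from h import *
im,c,s=look("w15");print(s["gripper_width"],s["grasp_force"],s["contact_force"])
q=pix(s["position"]+[0,0,5],c)[0].round().astype(int);print(q)
g=cv2.cvtColor(im,cv2.COLOR_RGB2GRAY)
w=g[q[1]-54:q[1]+44:2,q[0]-50:q[0]+50:1]
for k,r in enumerate(w): print(q[1]-54+2*k,''.join(" .:-=+*#%@"[9-min(9,v//17)] for v in r))
```

```text
[ 449.9 -161.2  108.2] yaw -7.14 z [ 1.7e-03 -2.0e-04 -1.0e+00]
36.50373783291883 60.03085970878601 [ 0.09101587 -0.14407418  0.10270569]
[319 266]
212                   .  .-=.                                                    .::.                   
214              .       .--:.                                                   .:.                    
216               .      .--.                                                    .:.            .       
218               .      .:-.                                                    .:.                    
220                      .:-.                                                    .:.                    
222                      .:-.                                                    .:.                    
224                      ..:.                                                   ..-. . .                
226             :-=------==+==---------=---=------=------=--=-----=---====+======+*+=++++=+=-.          
228 :.         .=#%%%%%%%%#%%%%%###%####%%%%#%%%#%##%%%%%%%######%%%%##%###%#%%%%########%%%#=.      ..:
230 #=.
[... 3492 characters left out ...]
+=---=+***#*==---=+****+=----=+****+=----=*%****=---=+%%#*#%@@@@@@@@%%
298 @@%%@@@@@@@@%%#%@#+-----+#%#%*=-----+***#+------=****+------+****+------*#***+-----=###**%@@@@@@@@%#
300 %%%@%@@@@@@@%%%%%#=-----+####*------+***#+------=****+------+****+------+###*+------*##*#%@@@@@@@@%%
302 @%%@%@@@@@@%####%*------+*%%#+------+####+------=****=------=****+=-----+*#**+------+#***#%@@@@@@@%%
304 %@%@@@@@@@@#*##%#+------+##%#+------+*#%#+------=****+------=****+------+****+=-----=*#***#%@@@@@@%%
306 %@%@@@@@@@#++*##*:..:-::=*##*=------=*##*+------=+***=------=+***=------=+***=-------+***+*%%@@@@@%%
308 %%%@@@@@@@#=--=-:.........:....:------===---------===---------===---------===--------===--=*@@@@@@@%
```

Run:
```python
from h import *
c=np.load("w15.npz");P=c["pos"]
for zb in(102,104,106):
    a=proj([(281,226.5),(360.5,226.5)],zb,c);b=proj([(277,238),(362.5,238)],zb+14,c);d=proj([(281,308.5),(359,308.5)],zb+14,c)
    for n,p in zip("abd",(a,b,d)): print(zb,n,to_tool(np.r_[p.mean(0)[:2],0]-np.r_[P[:2],0],dict(ee_rot=c["rot"]))[:2].round(1),np.linalg.norm(p[0]-p[1]).round(1))
```

```text
102 a [16.3  1. ] 40.6
102 b [16.3  0.5] 40.1
102 d [-22.7   0.6] 39.5
104 a [17.1  1. ] 40.0
104 b [17.2  0.5] 39.5
104 d [-21.2   0.6] 38.9
106 a [18.  1.] 39.5
106 b [18.2  0.5] 38.9
106 d [-19.7   0.6] 38.3
```

Request:
arm_command(steps=[0.0015, -0.0004, 0.03, 0, 0, 0, 0.025, 0, 0, 0, 0.012, 0, 0, 0, 0, 0])

```text
clock: 37.15
position: [450.8, -161.0, 40.0]
ee_rot: [0.998, -0.062, -0.001, 0.0]
contact_force: [-0.7, -0.4, 1.0]
gripper_width: 36.7
grasp_force: 60.0
```

Request:
arm_command(steps=[0, 0, 0.002, 0, 0, 0, 0, 0])

```text
clock: 37.4
position: [451.2, -161.0, 39.4]
ee_rot: [0.998, -0.062, 0.001, -0.0]
contact_force: [0.2, -0.3, -0.1]
gripper_width: 36.5
grasp_force: 60.0
```

Request:
arm_command(steps=[0, 0, 0.001, 0, 0, 0, 0, 0])

```text
clock: 37.65
position: [450.8, -161.0, 38.0]
ee_rot: [0.998, -0.062, 0.0, -0.0]
contact_force: [-0.1, 0.0, 0.5]
gripper_width: 36.3
grasp_force: 60.0
```

Request:
arm_command(steps=[0, 0, 0.001, 0, 0, 0, 0, 0])

```text
clock: 37.9
position: [450.6, -160.9, 36.7]
ee_rot: [0.998, -0.062, -0.0, 0.0]
contact_force: [-0.7, -0.0, 0.2]
gripper_width: 35.9
grasp_force: 60.0
```

Request:
arm_command(steps=[0.0006, 0, 0.001, 0, 0, 0, 0, 0])

```text
clock: 38.15
position: [451.3, -161.0, 35.7]
ee_rot: [0.998, -0.062, -0.0, 0.0]
contact_force: [-0.7, -0.3, 0.4]
gripper_width: 36.3
grasp_force: 60.1
```

Request:
arm_command(steps=[0, 0, 0.0005, 0, 0, 0, 0, 0])

```text
clock: 38.4
position: [451.3, -161.0, 35.7]
ee_rot: [0.998, -0.062, 0.0, 0.0]
contact_force: [-2.1, 2.0, 5.8]
gripper_width: 36.1
grasp_force: 60.7
```

Seated. Release, lift and check.

Request:
arm_command(steps=[0, 0, -0.0003, 0, 0, 0, 0, 0, 0, 0, 0, 0, 0, 0, -0.006, 0, 0, 0, -0.04, 0, 0, 0, -0.04, 0, 0, 0, -0.035, 0, 0, 0, 0, 0, 0, 0, 0, 0], grip=0.055)

```text
clock: 39.52
position: [450.6, -160.9, 156.2]
ee_rot: [0.998, -0.063, -0.0, -0.0]
contact_force: [-1.1, -0.6, -0.1]
gripper_width: 54.9
grasp_force: 0.0
```

Run:
```python
from h import *
im,c,s=look("w16"); small(im,c,s)
g=cv2.cvtColor(im,cv2.COLOR_RGB2GRAY)
q=pix([449.8,-161.3,40],c)[0].round().astype(int)
m=(g<88).astype(np.uint8)[q[1]-45:q[1]+45,q[0]-40:q[0]+40]
m=cv2.morphologyEx(m,cv2.MORPH_CLOSE,np.ones((5,5)));m=cv2.morphologyEx(m,cv2.MORPH_OPEN,np.ones((3,3)))
u=max(cv2.findContours(m,0,1)[0],key=cv2.contourArea)[:,0]+q-[40,45]
print(q,u.min(0),u.max(0),rect(u,46.5,c))
for k in range(-36,40,2): print(q[1]+k,''.join(" .:-=+*#%@"[9-min(9,v//17)] for v in g[q[1]+k,q[0]-36:q[0]+36]))
# predicted corner pixels for ideal
a=np.radians(-7.1);e=np.array([[np.cos(a),np.sin(a)],[-np.sin(a),np.cos(a)]])
for z in(32.5,46.5): print(z,[pix([*(np.array([449.8,-161.3])+19*i*e[0]+19*j*e[1]),z],c)[0].round(1).tolist() for i,j in[(1,1),(1,-1),(-1,-1),(-1,1)]])
```

```text
[ 450.6 -160.9  156.2] yaw -7.17 z [-7.e-04  5.e-04 -1.e+00]
plate (array([ 449.9, -161.3]), array([87.7, 53.9, 87.9, 53.9]), np.float64(-7.0))
[320 195] [297 170] [342 216] ((453.2, -161.8), (38.0, 40.0), -7.2)
159                                                                         
161           .................::::::::::::::::::::::::::::::::..           
163           .:-==-=======-======================-======-------:           
165           .:-==============================================-:           
167           .:-==============================================-:           
169           .:-==============================================-:           
171           .:-=*********************************************=:           
173           .:-*#%#####%%##*###%#***##%#***#%%##*##%%##**#%%*-.           
175            :=*#%##****###**#**##**#####**#**##*###****##%#+-:           
177            :=**%%##***####*#**##*#***#####**##*###*****###+-:.          
179            :=**%%##*+*####***#####***###****######*****###+-:.          
181            :=**%%##***#%##***#%%##***
[... 1477 characters left out ...]
.::. ..:-. ..::::::::
221                       .::.  .::.  ..    .     ::.   ..    ..            
223                                                                         
225                                                                         
227                                                                         
229                                                                         
231                                                                         
233                                                                         
32.5 [[297.4, 171.5], [341.6, 171.4], [340.7, 212.9], [298.3, 213.0]]
46.5 [[296.2, 175.3], [342.7, 175.2], [341.8, 218.6], [297.3, 218.7]]
```

Low sink matches the ideal outline within about 1 px and is square.

```bash
python3 -c "
from bench import *
print(job_done())"
```

```text
the job is handed in; nothing more can be done
None
```

Both coolers are stacked as asked and handed in at about 40 s. By wrist-camera measurement each part is within about 1 mm of its plate's centre and square to it, and the arm never went near the tin or gripped or touched the screwdriver.

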